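# Slide the boot drying board home over the drip tray

### The arm

A 6-joint arm with a two-finger parallel gripper is mounted at the origin on the work surface. World frame = base frame: x ahead of the robot, y to its left, z up, the work surface at z = 0. Lengths are in mm, angles in rad, forces in N, time in s.
With the tool pointing down it reaches from about 250 to 800 mm from the base axis. Payload 8.5 kg.
Tool frame: the origin (TCP) lies at the very end of the fingers, on their centre line; the grasp point (between the pads) lies 19 mm behind it; z points along the fingers, x is the direction in which the jaws open and shut, and the axes are right-handed (so a half turn about z gives the same grasp; the last joint's range is limited). The gripper opens to 85 mm and grips with 20 to 120 N. Pads are 22 mm wide; open, the fingers measure 114 mm over their backs; the gripper's body (76 mm by 85 mm) begins 54 mm behind the grasp point. The pads swing forward as they close: fully open they stand 13 mm farther back than shut.
Start: joints at [-1.333, 0.238, -0.013, 1.319, 0, 1.571], TCP at [123.659, -510.183, 231.276] pointing down, gripper open.
Joint ranges: [-2.66, 2.66], [-1.03, 1.9], [-1.14, 1.46], [-1.82, 2.27], [-1.45, 1.34], [-3.14, 3.14]. Speed limits (rad/s): [2.22, 2.22, 2.79, 3.14, 3.14, 3.14].

### API

Orientations are given as a 3x3 rotation matrix whose columns are the frame's x, y, z axes.
In Python, from bench import arm gives the robot as it stands. Calls block until the motion is done:
- arm.move_pose(position, orientation): joint-space move of the TCP to a pose.
- arm.move_l(position, ori=None, rate=150): straight line of the TCP; ori=None keeps the orientation; rate is the mean speed in mm/s.
- arm.move_j(angles): joint-space move.
- arm.grip(opening, grasp_force=None): finger opening in mm; grasp_force is the grip in N (None keeps the last); returns when the fingers have stopped.
- arm.hold(seconds).
- arm.solve_ik(position, orientation): joint angles nearest the present ones, or None.
- arm.get_obs(): the state.
- arm.camera(name): name is "side" or "top" or "wrist"; returns (picture, depth): 400x640x3 uint8, red, green, blue; 400x640 float32, mm along the optical axis (not along the pixel's ray), 0 where there is no reading.
- arm.camera_info(name): a dict with "K" (3x3 intrinsics, pixels), "R" (3x3) and "t" (3): a world point X has camera coordinates R X + t. Camera axes: x right, y down, z forward; pixel columns grow to the right and rows downward; lengths in mm; the calibration is good to about 2 mm. A picture is of the moment at which its call begins: read the wrist's pose just before it. camera_info takes no time and is no camera call; for the wrist camera it gives the pose at the moment of the call.
A pose or a line that the arm cannot do raises arm.IKError and nothing moves.
- arm.finish_job(): hands the job in, once; it reports no verdict.
Trained networks look in the newest picture that a camera, given by its name, has taken for a name from the list of things; names that differ only in an ending like _2 or _b are one class to them, and where a whole thing is asked for, a point or a joint stands for the part that bears it (a point fixed in the world has none). Each returns a list of dicts, best first, with "score" (0 to 1); they miss things now and then, are a little off and sometimes report something else, mostly with a low value. They report only what shows in the picture. A call takes as long as a camera call.
- arm.spot_in(label, camera): "xyz" ([x, y, z] in mm, in world coordinates, good to about 4 mm: the middle of the surface that is visible of it).
- arm.landmark_of(label, camera): "xyz" ([x, y, z] in mm, in world coordinates, good to about 4 mm: a listed point, or the origin of a listed thing).
The state is a dict: "time_s": time; "qpos": joint angles; "joint_velocities": joint speeds; "effort": joint torques, N m; "tool_pos": TCP position; "tcp_rot": TCP orientation; "ft_force": force on the tool from outside, world axes, zero at the start; "torque": the same for the moment, N m; "grip_width": finger opening in mm.
Only numpy, scipy, OpenCV 4.12 (cv2) and the standard library are available. Lean on these libraries where they do the work, as an engineer would, in place of code of your own. Each camera call takes 0.05 s, during which the arm holds its last target. There are 200 camera calls.

### The job

The freshly dyed boot stands on the slatted drying board, which is still drawn out along the rack's runners. With the fingertips, gently push the board along its runners, until you feel it drop into the locating notches above the blue drip tray and it lies level there. Do not lift the board, do not touch the wet boot and keep it standing, and leave the other things on the bench alone.

Things in the scene. Friction and masses are not known exactly. Their poses are not given: they have to be found in the camera images.
- rack: Rack fixed on the bench, 510 mm long (its y), 338 wide (x). Origin: centre of its footprint on the bench, z up. Two wooden runners along y at x = -154 and +154, 22 wide, tops 80 high; grey guide flanges outside them reach 98. Between them it is open down to low cross bars (y = -235, +235, top 44 high) and the blue drip tray (36 high, y = -233 to +67). The board slides to -y, the robot's right
- home (a point): Where the board's origin lies when home: x = 0, y = -85, z = 72 mm in the rack's frame. Each runner has two notches, 16 mm wide along y and 8 mm deep with upright walls, 110 mm either side of this point; a pin has 3 mm of play each way in its notch, then the walls stop the board
- board: Loose slatted wooden board 320 mm long (its y, the sliding direction), 278 wide, 0.75 kg, axes parallel to the rack's. Its four 10 mm steel pins (y = -110, +110, at both sides) ride on the runners. Origin: board's middle, level with the pins' undersides: 80 mm high while sliding, 72 when home; top 32 mm above it. Starts 50 to 140 mm short of home, on the +y side. Sliding it takes about 5 to 11 N
- board_end (a point): Centre of the outer face of the board's +y end bar, the face to push on; it looks along the board's +y, to the robot's left. The face is upright, 278 mm wide, and reaches 11 mm above and 11 mm below this point, which lies 160 mm from the board's origin along y and 21 mm above it
- dyed_boot: Wet brown ankle boot standing loose on the slats, 245 mm long, 92 wide, 135 high, 0.4 to 0.7 kg. Origin: middle of its sole's underside; toe along its -x (to the robot); its round shaft, 100 across, stands 66 mm from the origin along +x. At least 100 mm from the end that is pushed. Not to be touched
- dry_boot: Taller finished boot, 250 mm high, 245 mm long, standing on the bench to the right; origin at the middle of its sole's underside. Leave it alone
- dye_bottle: Amber bottle, 60 mm across and 140 mm high, on the bench to the left; origin at the middle of its underside. Leave it alone
- wax_tin: Shut round metal wax tin, 83 mm across and 26 mm high, on the bench to the left; origin at the middle of its underside. Leave it alone
- brush: Dye brush with a wooden handle, lying on the bench to the right; origin at the middle of its underside. Leave it alone

How it is judged:
By the outcome, as a careful person would: the job done as asked, in the order asked, and still so for the second after the job is handed in, with the robot touching nothing.
It also fails if it takes over 40 s, if anything falls off the work surface, if the arm or the gripper's body presses on something with over 40 N, if the wrist force passes 120 N, or if a joint passes its speed limit or range.

## Working session

There is one attempt and no reset: what is moved stays moved. The work goes in short steps, each a Python script; the robot and the scene stay as the last script left them, time stands still between calls to the robot, and variables do not carry over. Pictures are saved under pics/ and viewed, on a budget of 10 in all, crops included, one or two more only if the job needs it, and the job is handed in when it is done.

```bash
mkdir -p pics; ls; python3 - <<'E'
from bench import arm
import cv2,numpy as np
for c in("top","side"):
    p,d=arm.camera(c); cv2.imwrite(f"pics/{c}0.png",p[:,:,::-1]); np.save(f"{c}0.npy",d)
    for n in("rack","home","board","board_end","dyed_boot","dry_boot","dye_bottle","wax_tin","brush"):
        r=arm.landmark_of(n,c); print(c,n,[(np.round(x["xyz"]).tolist(),round(x["score"],2)) for x in r[:2]])
print(arm.get_obs()["time_s"],arm.get_obs()["ft_force"])
E
```

```text
pics
top rack [([532.0, 32.0, 2.0], 0.82)]
top home [([519.0, -48.0, 72.0], 0.81)]
top board [([535.0, 28.0, 82.0], 0.87)]
top board_end [([555.0, 188.0, 97.0], 0.89), ([457.0, 485.0, 6.0], 0.2)]
top dyed_boot [([515.0, -12.0, 109.0], 0.71)]
top dry_boot [([571.0, -500.0, 2.0], 0.91)]
top dye_bottle [([598.0, 459.0, -1.0], 0.73)]
top wax_tin [([453.0, 488.0, 3.0], 0.9)]
top brush [([335.0, -475.0, -5.0], 0.94)]
side rack [([532.0, 32.0, 4.0], 0.68)]
side home [([335.0, -475.0, 0.0], 0.38)]
side board [([532.0, 32.0, 82.0], 0.74)]
side board_end [([555.0, 187.0, 102.0], 0.57), ([571.0, -499.0, 1.0], 0.39)]
side dyed_boot [([520.0, -17.0, 109.0], 0.67), ([530.0, 34.0, 78.0], 0.18)]
side dry_boot [([568.0, -501.0, -4.0], 0.56)]
side dye_bottle [([595.0, 458.0, 0.0], 0.87)]
side wax_tin [([455.0, 488.0, -5.0], 0.62), ([532.0, 35.0, 3.0], 0.62)]
side brush [([333.0, -480.0, 0.0], 0.68)]
1.0 [0.10889314 0.35574784 0.24100134]
```

View pics/top0.png

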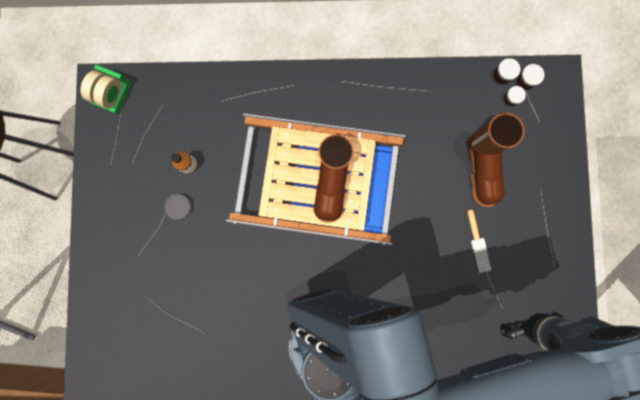

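View pics/side0.png

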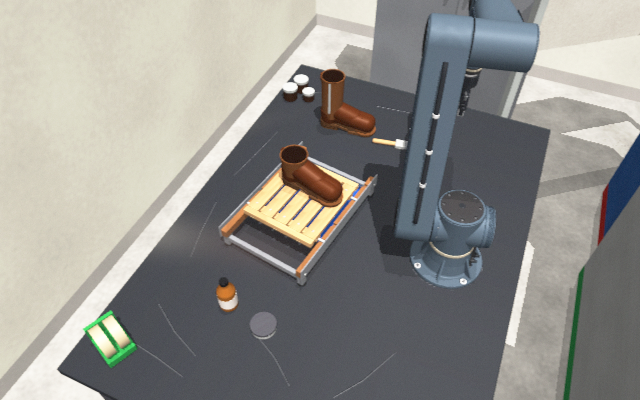

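The board lies about 83 mm short of home. In the top view it spans px (262–375, 125–235), with the pushing face on its left at px x≈262. The space to the left of it is clear of everything except the bottle (182,160) and the tin (178,207). Next I'll refine yaw and the lines from depth.

```bash
cat >h.py <<'E'
from bench import arm
import numpy as np,cv2
def cloud(d,c):
    i=arm.camera_info(c);K,R,t=[np.array(i[k],float) for k in "KRt"]
    v,u=np.mgrid[:400,:640]; z=d
    P=np.stack([(u-K[0,2])*z/K[0,0],(v-K[1,2])*z/K[1,1],z],-1).reshape(-1,3)[(z>0).ravel()]
    return (P-t)@R
def measure(d,c="top"):
    W=cloud(d,c); W=W[(abs(W[:,0]-532)<230)&(abs(W[:,1]-32)<300)]
    f=W[(W[:,2]>92)&(W[:,2]<104)]; b=W[(W[:,2]>106)&(W[:,2]<118)]
    for n,s in(("flange",f),("boardtop",b)):
        print(n,len(s),cv2.minAreaRect(s[:,:2].astype(np.float32)),np.median(s[:,2]))
    return W
E
python3 - <<'E'
from h import *
d=np.load("top0.npy"); W=measure(d)
yaw=-0.13
for yaw in(-.10,-.12,-.14):
    e=np.array([np.cos(yaw),np.sin(yaw)]); n=np.array([-e[1],e[0]])
    L=(W[:,:2]-[532,32])@np.c_[e,n]
    s=(abs(L[:,0])<125)&(W[:,2]>106)&(W[:,2]<118)&(L[:,1]>80)
    for lo in(-120,-60,0,60):
        q=s&(L[:,0]>=lo)&(L[:,0]<lo+60); print(yaw,lo,np.percentile(L[q,1],[90,99]).round(1),np.median(W[q,2]).round(1))
E
```

```text
flange 800 ((533.1373291015625, 35.011322021484375), (508.8445129394531, 338.8921203613281), 81.33563995361328) 98.2093626888377
boardtop 5840 ((531.4114990234375, 30.397811889648438), (320.412841796875, 332.677490234375), 81.3349838256836) 112.51659154882165
-0.1 -120 [155.5 162. ] 112.6
-0.1 -60 [151.9 159.2] 112.4
-0.1 0 [150.3 156.7] 112.7
-0.1 60 [146.7 153.4] 112.7
-0.12 -120 [153.8 159.8] 112.6
-0.12 -60 [151.3 158.3] 112.5
-0.12 0 [150.6 157. ] 112.6
-0.12 60 [148.5 154.8] 112.8
-0.14 -120 [152.1 158.1] 112.6
-0.14 -60 [150.9 157.8] 112.4
-0.14 0 [150.5 157.5] 112.7
-0.14 60 [150.2 156.6] 112.8
```

```bash
cat >>h.py <<'E'
YAW=-np.deg2rad(8.66)
e=np.array([np.cos(YAW),np.sin(YAW),0]); n=np.array([-e[1],e[0],0]); zd=np.array([0,0,-1.])
B0=np.array([531.4,30.4,0]); HOME=np.array([533.1,35.0,0])-85*n
def orient():
    best=None
    for s in(1,-1):
        R=np.c_[s*e,np.cross(zd,s*e),zd]; q=arm.solve_ik(P(240,400),R)
        if q is not None and (best is None or abs(q[5])<best[0]): best=(abs(q[5]),R)
    return best[1]
def P(y,z,x=0): return B0+n*y+x*e+np.array([0,0,z])
E
python3 - <<'E'
from h import *
o=arm.get_obs(); p=np.array(o["tool_pos"])
R=orient(); print(R.round(2).tolist(), ((B0-HOME)@n).round(1))
arm.move_l(p+[0,0,150],rate=250)
arm.grip(0)
arm.move_pose(P(225,400),R)
arm.move_l(P(225,89),rate=200)
o=arm.get_obs(); print(o["time_s"],o["tool_pos"],o["ft_force"],o["grip_width"])
p,d=arm.camera("top"); cv2.imwrite("pics/top1.png",p[:,:,::-1])
p,d=arm.camera("wrist"); cv2.imwrite("pics/w1.png",p[:,:,::-1])
E
```

```text
[[-0.99, 0.15, 0.0], [0.15, 0.99, 0.0], [-0.0, 0.0, -1.0]] 80.2
7.3167 [565.85325441 253.05714338  89.95139024] [-0.47898475  1.06981863  0.40492026] 0.2502644770504959
```

View pics/w1.png

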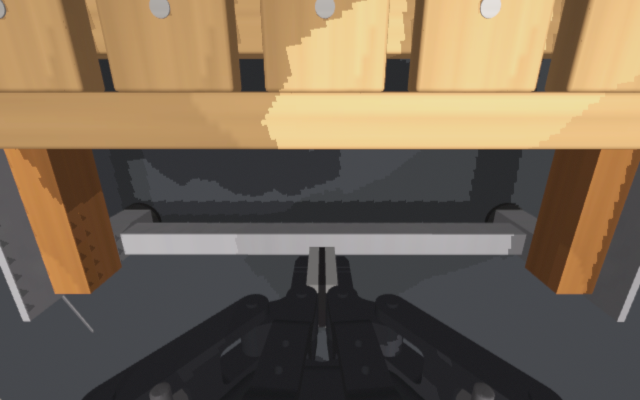

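The wrist view shows the shut fingertips at (322,250), centred on the board's end bar (its edge is at row ≈148). Nothing is in between, so I'll push.

```bash
python3 - <<'E'
from h import *
def f(): return float(np.array(arm.get_obs()["ft_force"])@n)
b=f(); print("bias",b)
arm.move_l(P(176,89),rate=80)
y=176
while y>98:
    y-=6 if y>160 else 13; arm.move_l(P(y,89),rate=25); print(y,round(f()-b,1))
while y>84:
    y-=1.5; arm.move_l(P(y,89),rate=20); o=arm.get_obs(); g=f()-b; print(y,round(g,1),np.round(o["ft_force"],1)[2])
    if g>14: break
print(arm.get_obs()["time_s"])
p,d=arm.camera("top"); np.save("top2.npy",d); cv2.imwrite("pics/top2.png",p[:,:,::-1])
p,ds=arm.camera("side"); np.save("side2.npy",ds); cv2.imwrite("pics/side2.png",p[:,:,::-1])
p,_=arm.camera("wrist"); cv2.imwrite("pics/w2.png",p[:,:,::-1])
measure(d)
E
```

```text
bias 0.0607024104042384
170 5.1
164 5.7
158 5.5
145 5.6
132 4.9
119 5.4
106 5.2
93 0.2
91.5 1.6 -0.5
90.0 5.5 -0.7
88.5 6.1 -2.0
87.0 7.4 -1.7
85.5 8.8 -1.1
84.0 15.5 -3.0
14.1833
flange 2653 ((533.2136840820312, 33.991180419921875), (508.3229064941406, 338.95062255859375), 81.39613342285156) 101.7305650046692
boardtop 1550 ((517.4879150390625, -53.56587219238281), (318.22442626953125, 333.4722595214844), 81.72185516357422) 107.64890358479643
```

```bash
cat >>h.py <<'E'
def plane(d,c):
    W=cloud(d,c); L=(W[:,:2]-HOME[:2])@np.c_[e,n][:2]
    s=(abs(L[:,0])<135)&(abs(L[:,1])<156)&(W[:,2]>95)&(W[:,2]<118)
    A=np.c_[L[s],np.ones(s.sum())]; z=W[s,2]; m=np.ones(len(z),bool)
    for _ in range(5):
        k=np.linalg.lstsq(A[m],z[m],rcond=None)[0]; m=abs(z-A@k)<2
    print(c,"top z at home centre %.1f; drop over x(270) %.1f, y(310) %.1f"%(k[2],k[0]*270,k[1]*310),m.sum())
E
python3 - <<'E'
from h import *
for c in("top","side"): plane(np.load(c+"0.npy"),c);plane(np.load(c+"2.npy"),c)
E
```

```text
top top z at home centre 112.0; drop over x(270) -0.4, y(310) 1.3 1834
top top z at home centre 104.5; drop over x(270) -0.5, y(310) 0.3 2241
side top z at home centre 113.0; drop over x(270) 0.5, y(310) -2.0 769
side top z at home centre 106.0; drop over x(270) 0.3, y(310) -3.0 800
```

View pics/side2.png

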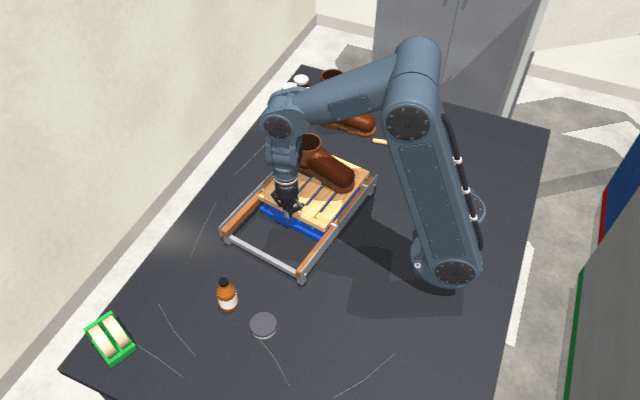

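View pics/w2.png

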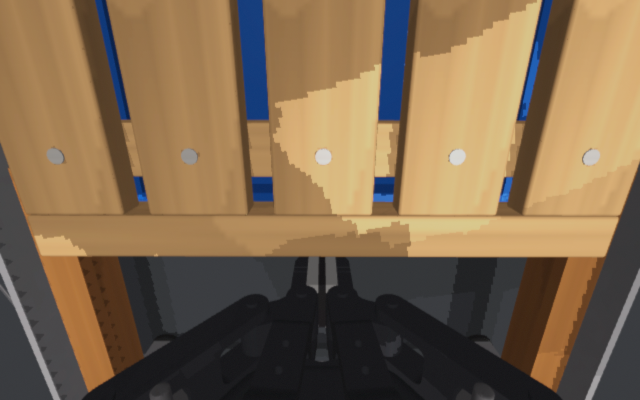

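The board has dropped 7.5–8 mm and is level, and its end bar (row ≈255) rests against the fingers. The boot is standing. I'll back off straight along +y, lift away and check again with the fingers clear.

```bash
python3 - <<'E'
from h import *
arm.move_l(P(89,89),rate=15); arm.move_l(P(160,89),rate=100); arm.move_l(P(190,350),rate=200); arm.hold(.5)
for c in("top","side"):
    p,d=arm.camera(c); cv2.imwrite(f"pics/{c}3.png",p[:,:,::-1]); plane(d,c)
    for k in("board","board_end","dyed_boot"): 
        r=arm.landmark_of(k,c); print(k,[np.round(x["xyz"]).tolist() for x in r[:1]])
    if c=="top": measure(d)
p,d=arm.camera("wrist"); plane(d,"wrist"); cv2.imwrite("pics/w3.png",p[:,:,::-1])
o=arm.get_obs(); print("home",HOME, o["time_s"],o["ft_force"])
E
```

```text
top top z at home centre 104.5; drop over x(270) -0.1, y(310) -0.1 2753
board [[520.0, -53.0, 70.0]]
board_end [[543.0, 105.0, 87.0]]
dyed_boot [[504.0, -97.0, 104.0]]
flange 3196 ((533.1217651367188, 34.5789794921875), (509.6853332519531, 338.902587890625), 81.37138366699219) 101.77439904292035
boardtop 1899 ((524.6849365234375, -15.248947143554688), (395.019775390625, 331.988525390625), 81.61479187011719) 107.61071812180425
side top z at home centre 105.9; drop over x(270) -0.4, y(310) -2.8 1189
board [[519.0, -50.0, 74.0]]
board_end [[541.0, 102.0, 96.0]]
dyed_boot [[508.0, -99.0, 103.0]]
wrist top z at home centre 103.6; drop over x(270) -0.0, y(310) -0.4 14375
home [520.30149182 -49.0309359    0.        ] 18.0917 [-0.81934098 -0.77602066  0.26648217]
```

View pics/top3.png

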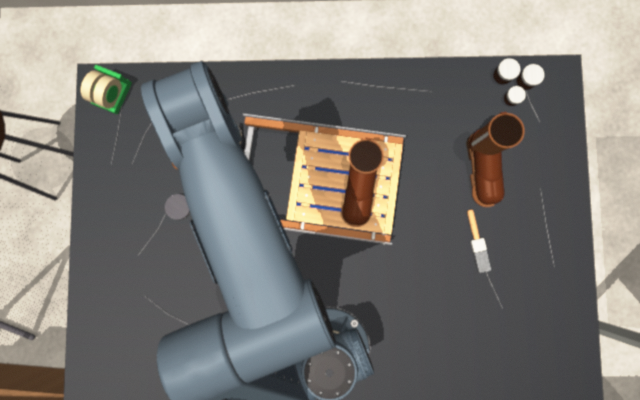

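The board lies level in its notches, the boot stands at (362,180) px, and the other things are where they were. I'm handing in.

```bash
python3 -c "
from bench import arm
arm.finish_job()"
```

```text
the job is handed in; nothing more can be done
```

The board is home in its notches above the drip tray, and I handed the job in at about 18 s. I pushed it about 80 mm along its runners with the shut fingertips at the middle of its end bar. The push took 5–6 N; the force fell to about 0 when the board dropped, then rose to 15.5 N, as expected when the pins meet the notch walls. I then backed off along the runners and lifted clear.

Last checks, with the robot touching nothing:
- **Height:** the board's top is at 104.5 mm (top camera) and 103.6 mm (wrist camera), against 104 expected. It started at 112.
- **Level:** the tilt is under 0.5 mm across the board in both of those views.
- **Position:** the board's origin was found at about (520, -53) from the top camera and (519, -50) from the side camera. Home works out at (520, -49), so they agree within the cameras' accuracy.
- **Boot and other things:** the boot is standing and was never touched. The dry boot, brush and tin look unmoved; the bottle was hidden by the arm in the last picture, but the arm never went near it.

One disagreement: the side camera read 105.9 mm and a 2.8 mm tilt along y. It showed a similar 2 mm tilt before the push, so I put this down to its calibration.

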